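Set the sashes of a twin-bay soldering fume box

ROBOT

A 6-joint arm with a two-finger parallel gripper is mounted at the origin on the work surface. World frame = base frame: x ahead of the robot, y to its left, z up, the work surface at z = 0. Lengths are in m, angles in rad, forces in N, time in s.
With the tool pointing down it reaches from about 0.425 to 0.95 m from the base axis. Payload 3.5 kg.
Tool frame: the origin (TCP) lies at the very end of the fingers, on their centre line; the grasp point (between the pads) lies 19 mm behind it; y points along the fingers, z is the direction in which the jaws open and shut, and the axes are right-handed (so a half turn about y gives the same grasp; the last joint's range is limited). The gripper opens to 85 mm and grips with 20 to 120 N. Pads are 22 mm wide; open, the fingers measure 114 mm over their backs; the gripper's body (76 mm by 85 mm) begins 54 mm behind the grasp point. The pads swing forward as they close: fully open they stand 13 mm farther back than shut.
Start: joints at [1.076, 0.286, 1.577, -0, 1.279, -0.15], TCP at [0.228, 0.635, 0.231] pointing down, gripper open.
Joint ranges: [-2.77, 2.77], [-0.9, 2.22], [0.21, 2.48], [-1.53, 4.67], [0.24, 2.81], [-2.84, 2.84]. Speed limits (rad/s): [2.79, 2.79, 3.14, 3.14, 3.14, 3.14].

INTERFACE

Orientations are given as a unit quaternion [x, y, z, w].
In Python, from plant import ctrl, cams gives the robot as it stands.
- The arm moves only by the tool play_rows, never from a script. Its argument "steps" is a list of rows, each an object of numbers: "claw": the finger opening in cm, from 0 to 8.54; "tx", "ty", "tz": the shift along the tool's x, y, z in cm; "ax", "ay", "az": the turn, a rotation vector about the tool's x, y, z in degrees. A call has 1 to 12 rows; each row is the pose to reach, as a shift and turn from the pose commanded when the call began, along the tool's axes at that moment; what a row does not reach only later rows make up. A row lasts 1/12 s, in which the tool goes at most 41.7 mm and 7.16 degrees, less where a joint would pass 70% of its speed; a pose out of reach is approached as far as the arm can. A call with a gripper value outside its range is refused whole. The fingers move at their own pace and stop on an object; "grip_force" is the grip in N (left out, the last holds). Time passes only in rows, so rows that repeat a pose let the fingers close. It gives the time, the measured TCP pose, the force and the opening at its end, in the units of the state.
- ctrl.get_state(): the state, without advancing time (a new reading comes with each control period).
- cams.read_camera(name): name is "scene" or "top"; returns (picture, depth): 384x512x3 uint8, blue, green, red; 384x512 float32, m along the optical axis (not along the pixel's ray), 0 where there is no reading.
- cams.camera_model(name): a dict with "intrinsics" (3x3 intrinsics, pixels), "rvec" (rotation vector, rad) and "tvec" (3), from world to camera coordinates, as OpenCV has them. Camera axes: x right, y down, z forward; pixel columns grow to the right and rows downward; lengths in m; the calibration is good to about 2 mm. A picture is of the moment at which its call begins. camera_model takes no time and is no camera call.
- ctrl.sign_off(): hands the job in, once; it reports no verdict.
The state is a dict: "time": time; "qpos": joint angles; "dq": joint speeds; "joint_efforts": joint torques, N m; "eef_pos": TCP position; "tcp_rot": TCP orientation; "contact_force": force on the tool from outside, world axes, zero at the start; "wrist_torque": the same for the moment, N m; "opening": opening from 0.0 (shut) to 1.0 (fully open).
Only numpy, scipy, OpenCV 4.12 (cv2) and the standard library are available. Lean on these libraries where they do the work, as an engineer would, in place of code of your own. Each camera call takes 0.05 s, during which the arm holds its last target.

TASK

The soldering fume box has two bays side by side, each with its own vertical sliding sash, and both sashes have been left half way. Raise the sash in front of the bay that holds the circuit board fully up, and pull the other bay's sash fully shut, so that the extraction draws only where the soldering will be done. Leave the board where it is and let go of both sashes.

Things in the scene. Friction and masses are not known exactly. Their poses are not given: they have to be found in the camera images.
- fume_box: fixed clear-walled box, 440 mm wide, 300 deep, 180 high, two bays side by side (centres 210 mm apart, each centred on its sash's handle); low exhaust collar at the rear of the roof, 217 mm high. Sashes are 192 mm wide, 12 mm thick, clear in aluminium frames. Origin on the bench, middle of the sash plane; x points into the bays, y to the left bay.
- board: circuit board (98 x 75 mm, green, black chips) held level in a small metal clamp stand, 120 x 75 mm, 48 mm high; origin under its middle, on the bay's floor 12 mm above the bench. It stands in one of the two bays, 110 to 150 mm behind the sash plane, within 20 mm of the bay's centre line; the other bay holds only a round steel tip-cleaning pot.
- left_handle (a point): middle of the dark steel grip bar on the top edge of the left sash (+y side). Level bar 132 mm long, 14 mm square, on two posts 108 mm apart, 45 mm free under it: pinch it from above. x points level through the sash into the bay, y along the bar. Height above the bench: 0.232 m sash fully shut, 0.332 m fully raised (hard stops). Stays by friction where left; lifting takes about 11 N, lowering 4 N.
- right_handle (a point): middle of the dark steel grip bar on the top edge of the right sash (-y side). Level bar 132 mm long, 14 mm square, on two posts 108 mm apart, 45 mm free under it: pinch it from above. x points level through the sash into the bay, y along the bar. Height above the bench: 0.232 m sash fully shut, 0.332 m fully raised (hard stops). Stays by friction where left; lifting takes about 11 N, lowering 4 N.

How it is judged:
At the end, for the whole second after the job is handed in: The sash of the bay that holds the board is within 15 mm of fully raised (handle above 0.317 m) and the other sash within 12 mm of fully shut (handle below 0.244 m); both stay so when let go (((horizontal distance between board and left_handle below 0.185 m and height (world z) of left_handle above 0.317 m and height (world z) of right_handle below 0.244 m) or (horizontal distance between board and right_handle below 0.185 m and height (world z) of right_handle above 0.317 m and height (world z) of left_handle below 0.244 m))); the robot touches nothing.
It fails at once if the board is shifted by more than 20 mm (distance of board from where it was at the start of the episode above 0.02 m).
It also fails if it takes over 40 s, if anything falls off the work surface, if the arm or the gripper's body presses on something with over 40 N, if the wrist force passes 120 N, or if a joint passes its speed limit or range.

## Working session

There is one attempt and no reset: what is moved stays moved. The work goes in short steps, Python scripts to look and compute and a tool call to move; the robot and the scene stay as the last step left them, time stands still between calls to the robot, and variables do not carry over. Pictures are saved under pics/ and viewed, and the job is handed in when it is done.

Besides the shell and the picture viewer there is one more tool, called after "Emit:" as name(argument=value, ...) on one line, values as JSON. play_rows: Moves the arm, as the interface text tells. Its arguments: {"type":"object","properties":{"steps":{"type":"array","items":{"type":"object","properties":{"claw":{"type":"number"},"tx":{"type":"number"},"ty":{"type":"number"},"tz":{"type":"number"},"ax":{"type":"number"},"ay":{"type":"number"},"az":{"type":"number"}}}},"grip_force":{"type":"number"}},"required":["steps"]}

```bash
mkdir -p pics; cat > h.py <<'E'
import numpy as np,cv2,pickle
from plant import ctrl,cams
def shot(n,tag):
    im,d=cams.read_camera(n); cv2.imwrite(f'pics/{tag}.png',im); np.save(f'pics/{tag}.npy',d); return im,d
def w(n,tag,u,v,dep=None):
    m=cams.camera_model(n);K=np.array(m['intrinsics']);R=cv2.Rodrigues(np.array(m['rvec'],float))[0];t=np.array(m['tvec'],float).ravel()
    d=np.load(f'pics/{tag}.npy')
    z=d[int(round(v)),int(round(u))] if dep is None else dep
    return R.T@(np.linalg.inv(K)@np.array([u,v,1.])*z-t)
E
python3 - <<'E'
from h import *
shot('scene','s0');shot('top','t0')
print(ctrl.get_state())
E
```

```text
{'time': 0.1, 'qpos': array([ 1.07598605e+00,  2.87134380e-01,  1.57803153e+00,  2.86931986e-06,
        1.27863243e+00, -1.49990776e-01]), 'dq': array([ 0.00013895, -0.00060685, -0.00377508, -0.00050703, -0.00060784,
        0.00042544]), 'joint_efforts': array([ 9.63163416e-05, -4.07295406e+01, -2.93699044e+01, -1.59912770e-04,
        3.43296058e-03, -1.00158439e-05]), 'eef_pos': array([0.22784467, 0.63474374, 0.23004681]), 'tcp_rot': array([ 0.69736224, -0.12155725,  0.12106124, -0.69588356]), 'contact_force': array([0.38815904, 0.05089619, 0.30345624]), 'wrist_torque': array([ 0.02149275, -0.03567298,  0.0470935 ]), 'opening': 1.0049729991825715}
```

View pics/s0.png

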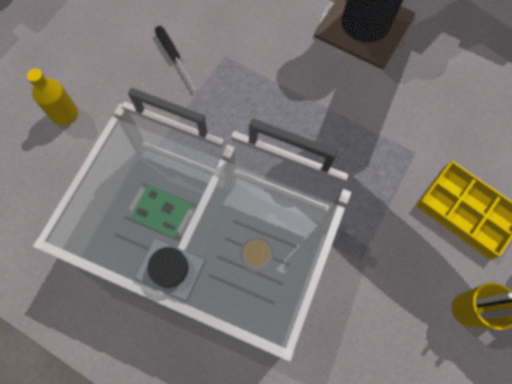

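View pics/t0.png

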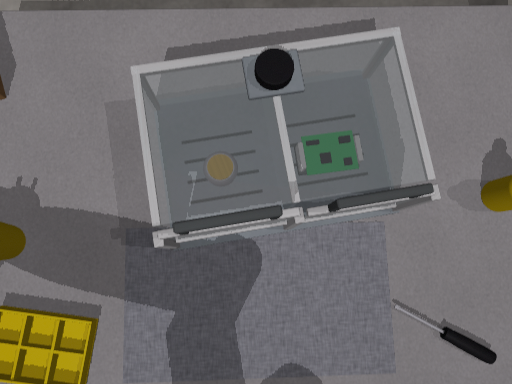

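The board (green, top px 330,152) is in the bay on the image right, and the pot (220,167) is in the other. The handle bars run about (178,227)-(280,212) and (332,205)-(432,189) in the top view. Next I'll locate the bars.

```bash
python3 - <<'E'
from h import *
for n,tag in(('top','t0'),('scene','s0')):
    im=cv2.imread(f'pics/{tag}.png')
    m=cams.camera_model(n);R=cv2.Rodrigues(np.array(m['rvec'],float))[0];t=np.array(m['tvec'],float).ravel()
    print(n,'campos',-R.T@t)
    rng={'top':[(165,200,285,240),(322,180,440,218)],'scene':[(125,82,212,138),(243,112,340,175)]}[n]
    d=np.load(f'pics/{tag}.npy')
    for (a,b,c,e) in rng:
        P=[]
        for v in range(b,e):
            for u in range(a,c):
                if im[v,u].max()<75 and d[v,u]>0:
                    p=w(n,tag,u,v)
                    if .22<p[2]<.36: P.append(p)
        P=np.array(P);z=np.percentile(P[:,2],80)
        Q=P[np.abs(P[:,2]-z)<.005]
        r=cv2.minAreaRect((Q[:,:2]*1000).astype(np.float32))
        print(len(P),len(Q),z,Q.mean(0),r, np.percentile(P[:,2],[5,25,50,75,95]))
for uv in((330,152),(220,167)):print(w('top','t0',*uv))
im=cv2.imread('pics/t0.png');cv2.imwrite('pics/t0c.png',cv2.resize(im[170:250,140:440],None,fx=2.6,fy=2.6,interpolation=2))
E
```

```text
top campos [0.48284974 0.03186602 0.80282192]
1211 1147 0.31071079737262813 [0.52605072 0.04530534 0.30985156] ((526.1222534179688, 45.65009307861328), (12.998713493347168, 130.92367553710938), 8.054960250854492) [0.30554916 0.30901912 0.30987425 0.31053487 0.31147329]
1078 991 0.26603582646937174 [ 0.55559486 -0.15940107  0.26516344] ((556.2095336914062, -161.28875732421875), (14.043791770935059, 130.78651428222656), 8.15604019165039) [0.25077573 0.26426075 0.26508848 0.26583879 0.26677682]
scene campos [0.79839816 0.12942337 0.8391847 ]
366 212 0.2651307340989127 [ 0.56185068 -0.15730199  0.2642265 ] ((561.631103515625, -158.8405303955078), (8.583521842956543, 126.15502166748047), 10.33223819732666) [0.22590309 0.24373429 0.26213553 0.26480289 0.26630564]Traceback (most recent call last):
  File "<stdin>", line 13, in <module>
  File "h.py", line 6, in w
    m=cams.camera_model(n);K=np.array(m['intrinsics']);R=cv2.Rodrigues(np.array(m['rvec'],float))[0];t=np.array(m['tvec'],float).ravel()
ValueError: time passes only in moves, steps and waits
```

The script stopped on a `camera_model` call limit, but the poses were already printed. The left bar is at (0.526, 0.0455), centre z 0.303. The right bar is at (0.556, -0.161), centre z 0.258. Box yaw is about 8.2°. The board is on the -y (right) side, so I'll shut the left sash and raise the right one.

```bash
cat > g.py <<'E'
import numpy as np
from scipy.spatial.transform import Rotation as Ro
from plant import ctrl
y=np.radians(8.2);bx=np.array([np.cos(y),np.sin(y),0])
def rel(p,sgn=None,s=None):
    s=s or ctrl.get_state();R=Ro.from_quat(s['tcp_rot'])
    for sg in (1,-1):
        ty=np.array([0,0,-1.]);tz=sg*bx;tx=np.cross(ty,tz)
        T=Ro.from_matrix(np.array([tx,ty,tz]).T)
        print(sg,'shift cm',(R.inv().apply(np.array(p)-s['eef_pos'])*100).round(2),'turn',np.degrees((R.inv()*T).as_rotvec()).round(2))
E
python3 - <<'E'
from g import *
s=ctrl.get_state();print(Ro.from_quat(s['tcp_rot']).as_matrix().round(3))
rel((.526,.0455,.37))
E
```

```text
[[ 0.941 -0.001  0.338]
 [-0.338 -0.002  0.941]
 [-0.    -1.    -0.002]]
1 shift cm [ 47.97 -13.91 -45.41] turn [1.200e-01 6.204e+01 5.000e-02]
-1 shift cm [ 47.97 -13.91 -45.41] turn [ 6.0000e-02 -1.1796e+02 -1.4000e-01]
```

Emit:
play_rows(steps=[{"ty": -4},{"ty": -8},{"ty": -12},{"ty": -13.9},{"ty": -13.9,"tx": 2.9,"tz": -2.7,"ay": 3.8},{"ty": -13.9,"tx": 5.8,"tz": -5.4,"ay": 7.5},{"ty": -13.9,"tx": 8.7,"tz": -8.2,"ay": 11.3},{"ty": -13.9,"tx": 11.6,"tz": -10.9,"ay": 15},{"ty": -13.9,"tx": 14.5,"tz": -13.6,"ay": 19},{"ty": -13.9,"tx": 17.4,"tz": -16.4,"ay": 22.5},{"ty": -13.9,"tx": 20.3,"tz": -19.2,"ay": 26},{"ty": -13.9,"tx": 23.2,"tz": -22,"ay": 30}])

```text
invalid input at $.steps[0]: expected keys claw, tx, ty, tz, ax, ay, az
```

```bash
python3 -c "
from g import *
rel((.526,.0455,.37))"
```

```text
1 shift cm [ 47.97 -13.91 -45.41] turn [1.200e-01 6.204e+01 5.000e-02]
-1 shift cm [ 47.97 -13.91 -45.41] turn [ 6.0000e-02 -1.1796e+02 -1.4000e-01]
```

Emit:
play_rows(steps=[{"claw": 8.5,"tx": 0,"ty": -4,"tz": 0,"ax": 0,"ay": 0,"az": 0},{"claw": 8.5,"tx": 0,"ty": -8,"tz": 0,"ax": 0,"ay": 0,"az": 0},{"claw": 8.5,"tx": 0,"ty": -12,"tz": 0,"ax": 0,"ay": 0,"az": 0},{"claw": 8.5,"tx": 0,"ty": -13.9,"tz": 0,"ax": 0,"ay": 0,"az": 0},{"claw": 8.5,"tx": 2.9,"ty": -13.9,"tz": -2.7,"ax": 0,"ay": 3.8,"az": 0},{"claw": 8.5,"tx": 5.8,"ty": -13.9,"tz": -5.4,"ax": 0,"ay": 7.5,"az": 0},{"claw": 8.5,"tx": 8.7,"ty": -13.9,"tz": -8.2,"ax": 0,"ay": 11.3,"az": 0},{"claw": 8.5,"tx": 11.6,"ty": -13.9,"tz": -10.9,"ax": 0,"ay": 15,"az": 0},{"claw": 8.5,"tx": 14.5,"ty": -13.9,"tz": -13.6,"ax": 0,"ay": 19,"az": 0},{"claw": 8.5,"tx": 17.4,"ty": -13.9,"tz": -16.4,"ax": 0,"ay": 22.5,"az": 0},{"claw": 8.5,"tx": 20.3,"ty": -13.9,"tz": -19.2,"ax": 0,"ay": 26,"az": 0},{"claw": 8.5,"tx": 23.2,"ty": -13.9,"tz": -22,"ax": 0,"ay": 30,"az": 0}])

```text
time: 1.1
eef_pos: [0.3722, 0.3479, 0.3698]
tcp_rot: [0.641, -0.298, 0.298, -0.641]
contact_force: [1.5, 0.5, -0.4]
opening: 0.995
```

```bash
python3 -c "
from g import *
print(ctrl.get_state()['eef_pos'],ctrl.get_state()['qpos'])
rel((.526,.0455,.37))"
```

```text
[0.37223353 0.34793857 0.36978827] [ 5.52370799e-01 -1.59277883e-01  1.79658590e+00 -7.77405321e-05
  1.50493066e+00 -1.47399500e-01]
1 shift cm [ 3.304e+01 -2.000e-02 -7.720e+00] turn [4.000e-02 3.189e+01 1.000e-02]
-1 shift cm [ 3.304e+01 -2.000e-02 -7.720e+00] turn [ 1.0000e-02 -1.4811e+02 -5.0000e-02]
```

Emit:
play_rows(steps=[{"claw": 8.5,"tx": 4,"ty": 0,"tz": -0.9,"ax": 0,"ay": 4,"az": 0},{"claw": 8.5,"tx": 8,"ty": 0,"tz": -1.9,"ax": 0,"ay": 8,"az": 0},{"claw": 8.5,"tx": 12,"ty": 0,"tz": -2.8,"ax": 0,"ay": 12,"az": 0},{"claw": 8.5,"tx": 16,"ty": 0,"tz": -3.7,"ax": 0,"ay": 16,"az": 0},{"claw": 8.5,"tx": 20,"ty": 0,"tz": -4.7,"ax": 0,"ay": 20,"az": 0},{"claw": 8.5,"tx": 24,"ty": 0,"tz": -5.6,"ax": 0,"ay": 24,"az": 0},{"claw": 8.5,"tx": 28,"ty": 0,"tz": -6.5,"ax": 0,"ay": 28,"az": 0},{"claw": 8.5,"tx": 31.5,"ty": 0,"tz": -7.4,"ax": 0,"ay": 31,"az": 0},{"claw": 8.5,"tx": 33,"ty": 0,"tz": -7.7,"ax": 0,"ay": 31.9,"az": 0},{"claw": 8.5,"tx": 33,"ty": 0,"tz": -7.7,"ax": 0,"ay": 31.9,"az": 0},{"claw": 8.5,"tx": 33,"ty": 0,"tz": -7.7,"ax": 0,"ay": 31.9,"az": 0}])

```text
time: 2.02
eef_pos: [0.5264, 0.0481, 0.3696]
tcp_rot: [0.535, -0.463, 0.462, -0.535]
contact_force: [-1.0, -0.3, 0.2]
opening: 0.996
```

```bash
python3 -c "
from h import *
from g import *
rel((.526,.0455,.284))
shot('scene','s1');shot('top','t1')
cv2.imwrite('pics/st1.png',cv2.resize(np.hstack([cv2.imread('pics/s1.png'),cv2.imread('pics/t1.png')]),(800,300)))"
```

```text
1 shift cm [ 0.26  8.56 -0.06] turn [ 0.09  0.1  -0.07]
-1 shift cm [ 0.26  8.56 -0.06] turn [-1.100e-01 -1.799e+02 -1.400e-01]
```

View pics/st1.png

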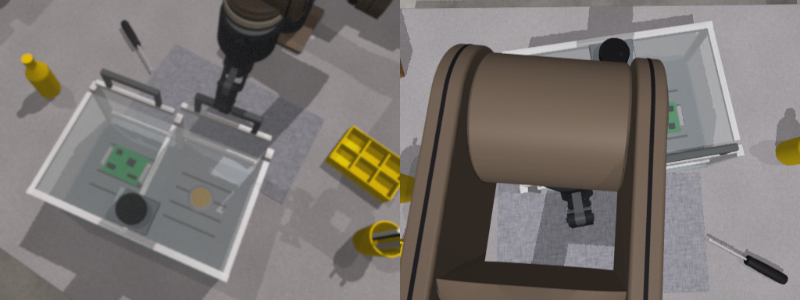

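The gripper is over the middle of the left bar (scene px 230,85). I'll go down and pinch it.

Emit:
play_rows(steps=[{"claw": 8.5,"tx": 0.2,"ty": 3,"tz": 0,"ax": 0,"ay": 0,"az": 0},{"claw": 8.5,"tx": 0.2,"ty": 6,"tz": 0,"ax": 0,"ay": 0,"az": 0},{"claw": 8.5,"tx": 0.2,"ty": 8.5,"tz": 0,"ax": 0,"ay": 0,"az": 0},{"claw": 8.5,"tx": 0.2,"ty": 8.5,"tz": 0,"ax": 0,"ay": 0,"az": 0},{"claw": 2,"tx": 0.2,"ty": 8.5,"tz": 0,"ax": 0,"ay": 0,"az": 0},{"claw": 1,"tx": 0.2,"ty": 8.5,"tz": 0,"ax": 0,"ay": 0,"az": 0},{"claw": 1,"tx": 0.2,"ty": 8.5,"tz": 0,"ax": 0,"ay": 0,"az": 0},{"claw": 1,"tx": 0.2,"ty": 8.5,"tz": 0,"ax": 0,"ay": 0,"az": 0},{"claw": 1,"tx": 0.2,"ty": 8.5,"tz": 0,"ax": 0,"ay": 0,"az": 0},{"claw": 1,"tx": 0.2,"ty": 8.5,"tz": 0,"ax": 0,"ay": 0,"az": 0},{"claw": 1,"tx": 0.2,"ty": 8.5,"tz": 0,"ax": 0,"ay": 0,"az": 0},{"claw": 1,"tx": 0.2,"ty": 8.5,"tz": 0,"ax": 0,"ay": 0,"az": 0}], grip_force=60)

```text
time: 3.12
eef_pos: [0.5257, 0.0459, 0.2862]
tcp_rot: [0.536, -0.463, 0.462, -0.534]
contact_force: [-5.0, -1.3, 2.9]
opening: 0.15
```

The opening reads about 13 mm, so the bar is held. I'll lower it about 71 mm.

Emit:
play_rows(steps=[{"claw": 1,"tx": 0,"ty": 0.8,"tz": 0,"ax": 0,"ay": 0,"az": 0},{"claw": 1,"tx": 0,"ty": 1.6,"tz": 0,"ax": 0,"ay": 0,"az": 0},{"claw": 1,"tx": 0,"ty": 2.4,"tz": 0,"ax": 0,"ay": 0,"az": 0},{"claw": 1,"tx": 0,"ty": 3.2,"tz": 0,"ax": 0,"ay": 0,"az": 0},{"claw": 1,"tx": 0,"ty": 4,"tz": 0,"ax": 0,"ay": 0,"az": 0},{"claw": 1,"tx": 0,"ty": 4.8,"tz": 0,"ax": 0,"ay": 0,"az": 0},{"claw": 1,"tx": 0,"ty": 5.6,"tz": 0,"ax": 0,"ay": 0,"az": 0},{"claw": 1,"tx": 0,"ty": 6.3,"tz": 0,"ax": 0,"ay": 0,"az": 0},{"claw": 1,"tx": 0,"ty": 6.8,"tz": 0,"ax": 0,"ay": 0,"az": 0},{"claw": 1,"tx": 0,"ty": 6.8,"tz": 0,"ax": 0,"ay": 0,"az": 0}])

```text
time: 3.95
eef_pos: [0.5257, 0.046, 0.2166]
tcp_rot: [0.536, -0.463, 0.462, -0.534]
contact_force: [-4.2, -0.3, -0.9]
opening: 0.15
```

Emit:
play_rows(steps=[{"claw": 1,"tx": 0,"ty": 0.2,"tz": 0,"ax": 0,"ay": 0,"az": 0},{"claw": 1,"tx": 0,"ty": 0.2,"tz": 0,"ax": 0,"ay": 0,"az": 0},{"claw": 1,"tx": 0,"ty": 0.2,"tz": 0,"ax": 0,"ay": 0,"az": 0}])

```text
time: 4.2
eef_pos: [0.5257, 0.046, 0.2154]
tcp_rot: [0.536, -0.463, 0.461, -0.534]
contact_force: [-5.5, -1.4, 2.0]
opening: 0.148
```

The bar should be at about 0.232. I'll release and lift off.

Emit:
play_rows(steps=[{"claw": 8.5,"tx": 0,"ty": 0,"tz": 0,"ax": 0,"ay": 0,"az": 0},{"claw": 8.5,"tx": 0,"ty": 0,"tz": 0,"ax": 0,"ay": 0,"az": 0},{"claw": 8.5,"tx": 0,"ty": 0,"tz": 0,"ax": 0,"ay": 0,"az": 0},{"claw": 8.5,"tx": 0,"ty": 0,"tz": 0,"ax": 0,"ay": 0,"az": 0},{"claw": 8.5,"tx": 0,"ty": 0,"tz": 0,"ax": 0,"ay": 0,"az": 0},{"claw": 8.5,"tx": 0,"ty": 0,"tz": 0,"ax": 0,"ay": 0,"az": 0},{"claw": 8.5,"tx": 0,"ty": -3,"tz": 0,"ax": 0,"ay": 0,"az": 0},{"claw": 8.5,"tx": 0,"ty": -6,"tz": 0,"ax": 0,"ay": 0,"az": 0},{"claw": 8.5,"tx": 0,"ty": -9,"tz": 0,"ax": 0,"ay": 0,"az": 0},{"claw": 8.5,"tx": 0,"ty": -12,"tz": 0,"ax": 0,"ay": 0,"az": 0},{"claw": 8.5,"tx": 0,"ty": -12,"tz": 0,"ax": 0,"ay": 0,"az": 0}])

```text
time: 5.12
eef_pos: [0.5295, 0.046, 0.3436]
tcp_rot: [-0.532, 0.458, -0.466, 0.538]
contact_force: [0.9, -0.8, 1.3]
opening: 0.994
```

```bash
python3 -c "
from g import *
rel((.556,-.161,.240))"
```

```text
1 shift cm [20.83 10.42 -0.52] turn [-0.75  0.16  0.19]
-1 shift cm [20.83 10.42 -0.52] turn [   0.29 -179.84    1.18]
```

Emit:
play_rows(steps=[{"claw": 8.5,"tx": 4,"ty": 0,"tz": 0,"ax": 0,"ay": 0,"az": 0},{"claw": 8.5,"tx": 8,"ty": 0,"tz": 0,"ax": 0,"ay": 0,"az": 0},{"claw": 8.5,"tx": 12,"ty": 0,"tz": 0,"ax": 0,"ay": 0,"az": 0},{"claw": 8.5,"tx": 16,"ty": 0,"tz": 0,"ax": 0,"ay": 0,"az": 0},{"claw": 8.5,"tx": 19.5,"ty": 0,"tz": 0,"ax": 0,"ay": 0,"az": 0},{"claw": 8.5,"tx": 20.9,"ty": 0,"tz": 0,"ax": 0,"ay": 0,"az": 0},{"claw": 8.5,"tx": 20.9,"ty": 0,"tz": 0,"ax": 0,"ay": 0,"az": 0},{"claw": 8.5,"tx": 20.9,"ty": 0,"tz": 0,"ax": 0,"ay": 0,"az": 0}])

```text
time: 5.78
eef_pos: [0.557, -0.1607, 0.3347]
tcp_rot: [-0.535, 0.463, -0.462, 0.535]
contact_force: [-0.2, 0.4, 0.4]
opening: 0.991
```

```bash
python3 -c "
from h import *
from g import *
rel((.556,-.161,.240))
im,d=shot('scene','s2')
cv2.imwrite('pics/s2c.png',cv2.resize(im[60:260,90:370],None,fx=2.8,fy=2.8))
for u,v in((290,130),):print(w('scene','s2',u,v))"
```

```text
1 shift cm [ 0.03  9.47 -0.1 ] turn [ 0.04  0.06 -0.08]
-1 shift cm [ 0.03  9.47 -0.1 ] turn [-1.2000e-01 -1.7994e+02 -6.0000e-02]
[ 0.35590384 -0.01618697  0.00354883]
```

View pics/s2c.png

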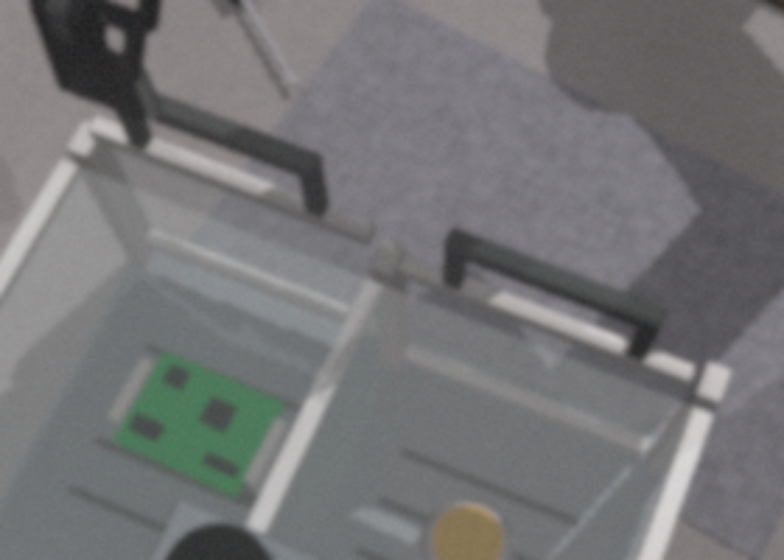

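The left bar, crop (450-660, 240-325), now sits low on its frame. The gripper is above the right bar, and the board is untouched. I'll check the left bar height and carry on.

```bash
python3 -c "
from h import *
for u,v in((282,155),(290,158),(300,162)):print(w('scene','s2',u,v))"
```

```text
[0.52600709 0.03551773 0.23872369]
[0.52455114 0.0490553  0.23988699]
[0.52185358 0.06571779 0.23856159]
```

Emit:
play_rows(steps=[{"claw": 8.5,"tx": 0,"ty": 3,"tz": 0,"ax": 0,"ay": 0,"az": 0},{"claw": 8.5,"tx": 0,"ty": 6,"tz": 0,"ax": 0,"ay": 0,"az": 0},{"claw": 8.5,"tx": 0,"ty": 9,"tz": 0,"ax": 0,"ay": 0,"az": 0},{"claw": 8.5,"tx": 0,"ty": 9.5,"tz": 0,"ax": 0,"ay": 0,"az": 0},{"claw": 2,"tx": 0,"ty": 9.5,"tz": 0,"ax": 0,"ay": 0,"az": 0},{"claw": 1,"tx": 0,"ty": 9.5,"tz": 0,"ax": 0,"ay": 0,"az": 0},{"claw": 1,"tx": 0,"ty": 9.5,"tz": 0,"ax": 0,"ay": 0,"az": 0},{"claw": 1,"tx": 0,"ty": 9.5,"tz": 0,"ax": 0,"ay": 0,"az": 0},{"claw": 1,"tx": 0,"ty": 9.5,"tz": 0,"ax": 0,"ay": 0,"az": 0},{"claw": 1,"tx": 0,"ty": 9.5,"tz": 0,"ax": 0,"ay": 0,"az": 0},{"claw": 1,"tx": 0,"ty": 9.5,"tz": 0,"ax": 0,"ay": 0,"az": 0},{"claw": 1,"tx": 0,"ty": 9.5,"tz": 0,"ax": 0,"ay": 0,"az": 0}], grip_force=80)

```text
time: 6.83
eef_pos: [0.5551, -0.1612, 0.2411]
tcp_rot: [0.537, -0.464, 0.461, -0.533]
contact_force: [-7.5, -1.2, 3.3]
opening: 0.14
```

The left bar's top is at 0.239, so its centre is at 0.232 and the sash is shut. The right bar is gripped, so I'll raise it about 73 mm.

Emit:
play_rows(steps=[{"claw": 1,"tx": 0,"ty": -0.8,"tz": 0,"ax": 0,"ay": 0,"az": 0},{"claw": 1,"tx": 0,"ty": -1.6,"tz": 0,"ax": 0,"ay": 0,"az": 0},{"claw": 1,"tx": 0,"ty": -2.4,"tz": 0,"ax": 0,"ay": 0,"az": 0},{"claw": 1,"tx": 0,"ty": -3.2,"tz": 0,"ax": 0,"ay": 0,"az": 0},{"claw": 1,"tx": 0,"ty": -4,"tz": 0,"ax": 0,"ay": 0,"az": 0},{"claw": 1,"tx": 0,"ty": -4.8,"tz": 0,"ax": 0,"ay": 0,"az": 0},{"claw": 1,"tx": 0,"ty": -5.6,"tz": 0,"ax": 0,"ay": 0,"az": 0},{"claw": 1,"tx": 0,"ty": -6.4,"tz": 0,"ax": 0,"ay": 0,"az": 0},{"claw": 1,"tx": 0,"ty": -7,"tz": 0,"ax": 0,"ay": 0,"az": 0},{"claw": 1,"tx": 0,"ty": -7.2,"tz": 0,"ax": 0,"ay": 0,"az": 0},{"claw": 1,"tx": 0,"ty": -7.2,"tz": 0,"ax": 0,"ay": 0,"az": 0},{"claw": 1,"tx": 0,"ty": -7.2,"tz": 0,"ax": 0,"ay": 0,"az": 0}])

```text
time: 7.83
eef_pos: [0.5551, -0.1612, 0.3109]
tcp_rot: [0.537, -0.464, 0.461, -0.533]
contact_force: [-5.6, -3.7, -7.8]
opening: 0.145
```

The bar rose 70 mm, to about 0.328. I'll release, back off upward and check.

Emit:
play_rows(steps=[{"claw": 8.5,"tx": 0,"ty": 0,"tz": 0,"ax": 0,"ay": 0,"az": 0},{"claw": 8.5,"tx": 0,"ty": 0,"tz": 0,"ax": 0,"ay": 0,"az": 0},{"claw": 8.5,"tx": 0,"ty": 0,"tz": 0,"ax": 0,"ay": 0,"az": 0},{"claw": 8.5,"tx": 0,"ty": 0,"tz": 0,"ax": 0,"ay": 0,"az": 0},{"claw": 8.5,"tx": 0,"ty": 0,"tz": 0,"ax": 0,"ay": 0,"az": 0},{"claw": 8.5,"tx": 0,"ty": 0,"tz": 0,"ax": 0,"ay": 0,"az": 0},{"claw": 8.5,"tx": 0,"ty": -3,"tz": 0,"ax": 0,"ay": 0,"az": 0},{"claw": 8.5,"tx": 0,"ty": -6,"tz": 0,"ax": 0,"ay": 0,"az": 0},{"claw": 8.5,"tx": 0,"ty": -9,"tz": 0,"ax": 0,"ay": 0,"az": 0},{"claw": 8.5,"tx": 0,"ty": -10,"tz": 0,"ax": 0,"ay": 0,"az": 0},{"claw": 8.5,"tx": 0,"ty": -10,"tz": 0,"ax": 0,"ay": 0,"az": 0},{"claw": 8.5,"tx": 0,"ty": -10,"tz": 0,"ax": 0,"ay": 0,"az": 0}])

```text
time: 8.83
eef_pos: [0.5572, -0.1605, 0.412]
tcp_rot: [-0.535, 0.462, -0.462, 0.535]
contact_force: [-0.3, -1.0, -0.1]
opening: 0.995
```

```bash
python3 -c "
from h import *
im,d=shot('scene','s3')
cv2.imwrite('pics/s3c.png',cv2.resize(im[60:260,90:370],None,fx=2.8,fy=2.8))
m=cams.camera_model('scene');K=np.array(m['intrinsics']);R=cv2.Rodrigues(np.array(m['rvec'],float))[0];t=np.array(m['tvec'],float).ravel()
v,u=np.mgrid[0:384,0:512]
P=(np.linalg.inv(K)@np.stack([u.ravel(),v.ravel(),np.ones(u.size)])*d.ravel()).T
P=(P-t)@R;ok=(d.ravel()>0)
for c in((.526,.0455),(.556,-.161)):
    e=np.array([-.143,.99]);q=P[:,:2]-c;a=q@e;b=q@np.array([.99,.143])
    s=P[ok&(abs(a)<.055)&(abs(b)<.006)&(P[:,2]>.2)&(im.reshape(-1,3).max(1)<80)]
    print(len(s),np.percentile(s[:,2],[5,25,50,75,95]).round(4))
print(ctrl.get_state()['eef_pos'],ctrl.get_state()['contact_force'])"
```

```text
296 [0.2368 0.2381 0.2388 0.2396 0.2408]
349 [0.3324 0.3338 0.3345 0.3352 0.336 ]
[ 0.55679862 -0.16040032  0.41036314] [ 0.28437515 -0.50956065 -0.46882086]
```

View pics/s3c.png

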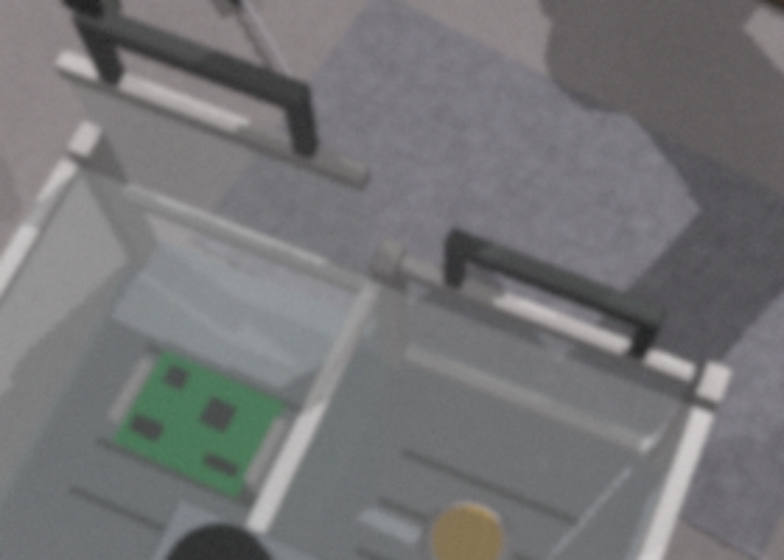

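The right sash, crop (75-370, 10-185), is up with its bar centre at about 0.327. The left bar is low at 0.232. The board at (200,420) has not moved, and the gripper is clear by about 75 mm.

```bash
python3 -c "
from plant import ctrl
print(ctrl.sign_off())"
```

```text
the job is handed in; nothing more can be done
None
```

The board is in the right bay, so I shut the left sash, raised the right one, let go of both and handed the job in at about 9 s of the 40 s.

- **Left sash:** after release the handle centre measured about 0.232 m (limit 0.244 m), which is fully shut.
- **Right sash:** after release the handle centre measured about 0.327 m (limit 0.317 m). That is about 5 mm short of the hard stop at 0.332 m, and inside the tolerance.
- **Board:** it looks unmoved in the last picture. I checked this by eye and did not measure it.
- **Gripper:** it ended open, about 75 mm above the right handle, with contact force near zero.

One measuring script failed partway, apparently on a limit on camera model calls without time passing. The values it had already printed were enough to go on. The top-camera and scene-camera positions for the right handle differed by about 5 mm across the bar; I used the top-camera value and both grasps held.

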